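# Sort bottle closures through a diverter

### The job

Feed the three loose closures that stand around the label roll and the marker (two screw caps and one taller pouring spout, none from the heap at the back) through the hopper of the closure sorter, so that each ends up in the bin whose cover carries the fixed sample of its own shape. Before each drop have the diverter lever right over against its stop on the proper side: the flap leans with the lever and shuts off the bin it leans towards, so lever to the left feeds the right bin and the other way round. Leave the other things on the table where they are.

Things in the scene. Friction and masses are not known exactly. Their poses are not given: they have to be found in the camera images.
- sorter: Closure sorter of sheet steel and clear plastic, fixed, 330 wide (y) x 100 deep (x) x 208 high. Origin: centre of its underside; x to the sorter's back, y to its left bin, z up. Lever at its front (-x). In the middle a hopper; below it a flap on a shaft along x, 105 above the table, sends what falls in down one of two chutes (52 degrees) to the bins at the ends. Clear covers, upper face 85.5 high, close the bins and carry the samples.
- left_bin (a point): Floor of the left bin, 7 above the table, 120 to the left (+y) of the sorter's middle; the bin reaches from 80 to 156.
- right_bin (a point): Floor of the right bin, the same on the right (-y).
- hopper_mouth (a point): Centre of the hopper's mouth at the height of its rim (208 above the table). The opening is about 108 (y) x 96 (x) at the rim and narrows within 24 below it to a throat 77 x 65. A closure let go within 15 of the centre, 5 to 25 above the rim, falls in cleanly.
- lever (a joint): Angle of lever and flap, rad: 0 upright, positive leaning to the sorter's left (+y), stops at +0.45 and -0.45. Starts anywhere between, turns with light friction (1 to 2 N at the knob), stays where it is left. At +0.45 the left chute is shut and closures go to the right bin; at -0.45 they go to the left bin. Within 0.09 of a stop counts as right over.
- lever_knob (a point): Centre of the lever's black ball knob, 26 diameter, 135 from the shaft and 88 in front (-x) of the sorter's middle; 240 above the table when upright, 227 and 59 to the side at a stop. The rod below it, 11 diameter, runs 63 straight towards the shaft, then cranks 30 back to the sorter. Push it sideways with shut fingers or pinch it.
- cap_a_mid (a point): Black ribbed screw cap, 33 diameter x 19 high, standing on the table; point: its centre. Loose, to be sorted.
- cap_b_mid (a point): A second screw cap, just like cap_a. Loose, to be sorted.
- spout_mid (a point): Black pouring spout: round foot 33 diameter x 15 high, above it a nozzle narrowing from 20 to 15 diameter, 38 high in all; standing on its foot; point: on its axis, 19 above the underside. Loose, to be sorted.
- sample_cap_mid (a point): Sample screw cap fixed on the cover of one bin (either one, 120 from the sorter's middle), 33 diameter x 19 high; point: its centre. Marks the bin for the screw caps. Not to be moved.
- sample_spout_mid (a point): Sample pouring spout fixed on the cover of the other bin, same shape as the loose one; point: on its axis 19 above its underside. Marks the bin for the spout. Not to be moved.
- marker: Marker pen lying on the table, 17 x 135 (along its y) x 16 high, origin at the middle of its underside. Leave alone.
- label_roll: Roll of labels lying flat, 82 diameter x 38 high, origin at the centre of its underside. Leave alone.
- tape_roll: Tape roll lying flat, 98 diameter x 25 high, origin at the centre of its underside. Leave alone.
- bottle_a: Full glass bottle standing, 77 diameter x 222 high, narrower above 132; origin at the centre of its underside. Leave alone.
- bottle_b: A second such bottle. Leave alone.
- funnel: Steel funnel standing on its rim, 101 x 122 x 108 high, origin in the middle of its underside. Leave alone.
- cap_key: Red ring key lying on the table, 53 x 180 (along its y) x 14 high, origin at the middle of its underside. Leave alone.

How it is judged:
At the end, for the whole second after the job is handed in: Both screw caps lie inside the bin under the sample cap, and the spout inside the bin under the sample spout: more than 50 mm to that side of the sorter's middle, between its front and back plates and below the bin cover (80 mm) (((y of sample_cap_mid in the frame of sorter above 0 m and y of cap_a_mid in the frame of sorter between 0.05 and 0.16 m and y of each of cap_a_mid, cap_b_mid, spout_mid in the frame of sorter above -0.16 m and x of cap_a_mid in the frame of sorter between -0.034 and 0.034 m and z of cap_a_mid in the frame of sorter between 0 and 0.08 m and y of cap_b_mid in the frame of sorter between 0.05 and 0.16 m and x of cap_b_mid in the frame of sorter between -0.034 and 0.034 m and z of cap_b_mid in the frame of sorter between 0 and 0.08 m and y of spout_mid in the frame of sorter below -0.05 m and y of spout_mid in the frame of sorter below 0.16 m and x of spout_mid in the frame of sorter between -0.034 and 0.034 m and z of spout_mid in the frame of sorter between 0 and 0.08 m) or (y of sample_cap_mid in the frame of sorter below 0 m and y of cap_a_mid in the frame of sorter between -0.16 and -0.05 m and y of each of cap_a_mid, cap_b_mid, spout_mid in the frame of sorter below 0.16 m and x of cap_a_mid in the frame of sorter between -0.034 and 0.034 m and z of cap_a_mid in the frame of sorter between 0 and 0.08 m and y of cap_b_mid in the frame of sorter between -0.16 and -0.05 m and x of cap_b_mid in the frame of sorter between -0.034 and 0.034 m and z of cap_b_mid in the frame of sorter between 0 and 0.08 m and y of spout_mid in the frame of sorter above 0.05 m and y of spout_mid in the frame of sorter above -0.16 m and x of spout_mid in the frame of sorter between -0.034 and 0.034 m and z of spout_mid in the frame of sorter between 0 and 0.08 m))); the robot touches nothing.
It fails at once if a closure is in the hopper's throat while the lever is not right over (more than 0.09 rad from either stop) (((z of cap_a_mid in the frame of sorter between 0.13 and 0.18 m and x of cap_a_mid in the frame of sorter between -0.034 and 0.034 m and y of cap_a_mid in the frame of sorter between -0.04 and 0.04 m) or (z of cap_b_mid in the frame of sorter between 0.13 and 0.18 m and x of cap_b_mid in the frame of sorter between -0.034 and 0.034 m and y of cap_b_mid in the frame of sorter between -0.04 and 0.04 m) or (z of spout_mid in the frame of sorter between 0.13 and 0.18 m and x of spout_mid in the frame of sorter between -0.034 and 0.034 m and y of spout_mid in the frame of sorter between -0.04 and 0.04 m)) and value of joint lever between -0.36 and 0.36 rad).
It fails at once if a bystander is moved by more than 20 mm or a bottle tipped (distance of any of marker, label_roll, tape_roll, bottle_a, bottle_b, funnel, cap_key from where it was at the start of the episode above 0.02 m or angle between any of bottle_a, bottle_b's own z axis and vertical above 0.2 rad).
It also fails if it takes over 72 s, if anything falls off the work surface, if the arm or the gripper's body presses on something with over 40 N, if the wrist force passes 120 N, or if a joint passes its speed limit or range.

### The arm

A 6-joint arm with a two-finger parallel gripper is mounted at the origin on a cart in front of the work surface, level with it; the furniture and walls round the work are solid. World frame = base frame: x ahead of the robot, y to its left, z up, the work surface at z = 0. Lengths are in m, angles in rad, forces in N, time in s.
With the tool pointing down it reaches from about 0.4 to 0.825 m from the base axis. Payload 7 kg.
Tool frame: the origin (TCP) lies at the very end of the fingers, on their centre line; the grasp point (between the pads) lies 19 mm behind it (arm.grasp_offset is the distance from the TCP to the grasp point, in m); z points along the fingers, y is the line along which they close (so a half turn about z gives the same grasp; the last joint's range is limited). The gripper opens to 85 mm and grips with 20 to 120 N. Pads are 22 mm wide; open, the fingers measure 114 mm over their backs; the gripper's body (76 mm by 85 mm) begins 54 mm behind the grasp point. The pads swing forward as they close: fully open they stand 13 mm farther back than shut.
Start: joints at [1.42, 0.359, 0.012, 0, -1.224, -0.288], TCP at [0.287, 0.611, 0.231] pointing down, gripper open.
Joint ranges: [-3.07, 3.07], [-1.43, 2.12], [-1.02, 1.25], [-3.03, 1.67], [-3.05, -0], [-3.03, 3.03]. Speed limits (rad/s): [2.39, 2.39, 3.01, 3.14, 3.14, 3.14].

### API

Orientations are given as a unit quaternion [x, y, z, w].
In Python, from bench import status, viewer, order, arm gives the robot as it stands.
- The arm moves only by the shell command python3 -m inch 'ROWS'. ROWS is JSON, a list that holds one entry, the list of rows, each a list of 7 numbers: the gripper command: -1 is fully open, 1 is shut, values between are in proportion, then the shift along the tool's x, y, z in m, then the turn, a rotation vector about the tool's x, y, z in degrees. In form: [[[jaw, tx, ty, tz, ax, ay, az], ...]]. A call has 1 to 20 rows; each row shifts and turns the commanded pose from where the row before left it, along the tool's axes as they then stand; what a row does not reach is not made up. A row lasts 1/12 s, in which the tool goes at most 41.7 mm and 7.16 degrees, less where a joint would pass 70% of its speed; a pose out of reach is approached as far as the arm can. A call with a gripper value outside its range is refused whole. The fingers move at their own pace and stop on an object; the grip force is fixed at half the most. Time passes only in rows, so rows that do not move let the fingers close. It gives the time, the measured TCP pose, the force, the opening and the grip force at its end, in the units of the state.
- status.observe(): the state, without advancing time (a new reading comes with each control period).
- viewer.capture(name): name is "scene" or "top" or "wrist"; returns a dict with "img" (384x512x3 uint8, red, green, blue), "z_map" (384x512 float32, m along the optical axis (not along the pixel's ray), 0 where there is no reading), "mtx" (3x3 intrinsics, pixels), "rvec" (rotation vector, rad) and "tvec" (3), from world to camera coordinates, as OpenCV has them; the wrist camera has in their place "mount" (4x4, takes a point from camera to tool coordinates, whose origin is the TCP and whose axes are the flange's). Camera axes: x right, y down, z forward; pixel columns grow to the right and rows downward; lengths in m; the calibration is good to about 2 mm. A picture is of the moment at which its call begins: read the wrist's pose just before it.
- order.finish_job(): hands the job in; it is judged then, once.
The state is a dict: "clock": time; "q": joint angles; "dq": joint speeds; "joint_efforts": joint torques, N m; "tcp_pos": TCP position; "orientation": TCP orientation; "wrist_force": force on the tool from outside, world axes, zero at the start; "ft_torque": the same for the moment, N m; "grip_width": finger opening in m; "finger_force": force on a finger pad.
Only numpy, scipy, OpenCV 4.12 (cv2) and the standard library are available. Lean on these libraries where they do the work, as an engineer would, in place of code of your own. Each camera call takes 0.05 s, during which the arm holds its last target. There are 200 camera calls.

## Working session

There is one attempt and no reset: what is moved stays moved. The work goes in short steps, Python scripts to look and compute and a shell command to move; the robot and the scene stay as the last step left them, time stands still between calls to the robot, and variables do not carry over. Pictures are saved under pics/ and viewed, at most 10 in all, crops included, and the job is handed in when it is done.

```bash
mkdir -p pics; ls; cat > h.py <<'E'
import numpy as np, cv2
from scipy.spatial.transform import Rotation as R
from bench import status, viewer, order, arm
def cap(n):
    s=status.observe(); c=viewer.capture(n)
    if 'mount' in c:
        T=np.eye(4);T[:3,:3]=R.from_quat(s['orientation']).as_matrix();T[:3,3]=s['tcp_pos'];c['T']=T@np.array(c['mount'])
    else:
        M=np.eye(4);M[:3,:3]=cv2.Rodrigues(np.array(c['rvec'],float))[0];M[:3,3]=np.ravel(c['tvec']);c['T']=np.linalg.inv(M)
    return c
def ray(c,u,v):
    d=c['T'][:3,:3]@np.linalg.inv(c['mtx'])@[u,v,1.]; return c['T'][:3,3],d
def onz(c,u,v,z):
    o,d=ray(c,u,v); return o+d*(z-o[2])/d[2]
def dep(c,u,v):
    o,d=ray(c,u,v); return o+d*c['z_map'][int(v),int(u)]
def cloud(c):
    v,u=np.mgrid[:384,:512]; p=np.stack([u,v,np.ones_like(u)],-1)@np.linalg.inv(c['mtx']).T
    return (p*c['z_map'][...,None])@c['T'][:3,:3].T+c['T'][:3,3]
def save(c,f): cv2.imwrite('pics/'+f,c['img'][...,::-1])
E
python3 - <<'E'
from h import *
import pickle
a=cap('scene');b=cap('top')
pickle.dump((a,b),open('v.pkl','wb'))
im=np.vstack([a['img'],b['img']]); 
cv2.imwrite('pics/s.png',cv2.resize(a['img'],(800,600))[...,::-1]);cv2.imwrite('pics/t.png',cv2.resize(b['img'],(800,600))[...,::-1])
s=status.observe();print(s['clock'],s['tcp_pos'],R.from_quat(s['orientation']).as_matrix().round(3),a['T'].round(3),b['T'].round(3))
E
```

```text
pics
0.1 [0.28663166 0.61065409 0.2304889 ] [[ 0.905 -0.425 -0.   ]
 [-0.425 -0.905 -0.001]
 [ 0.     0.001 -1.   ]] [[-0.896 -0.259  0.362 -0.043]
 [-0.445  0.498 -0.745  1.385]
 [ 0.012 -0.828 -0.561  1.167]
 [ 0.     0.     0.     1.   ]] [[ 0.036 -0.978  0.205  0.283]
 [-0.999 -0.036  0.002  0.081]
 [ 0.006 -0.205 -0.979  1.58 ]
 [ 0.     0.     0.     1.   ]]
```

View pics/s.png

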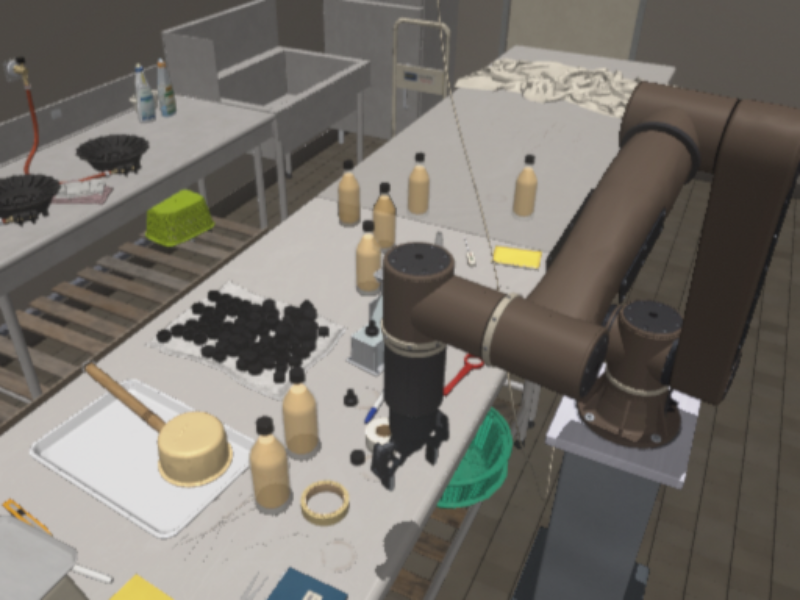

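View pics/t.png

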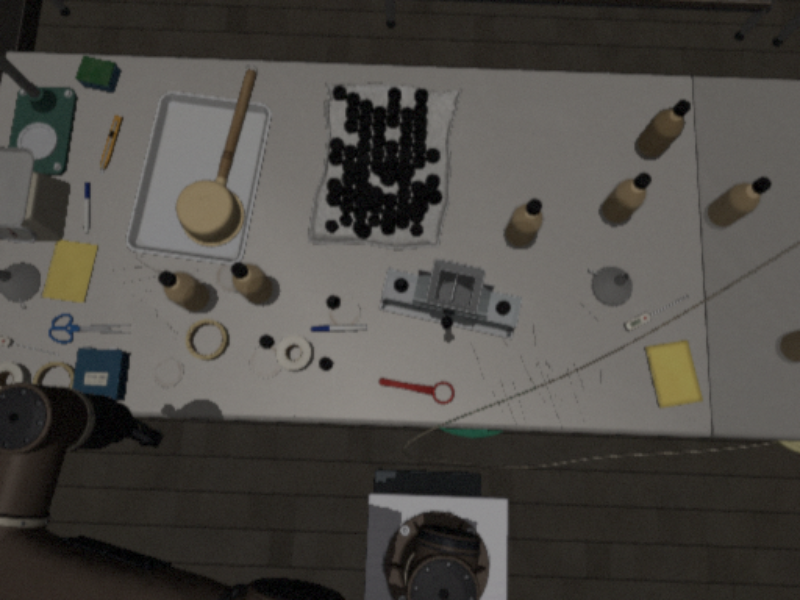

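The scene view shows the sorter half hidden behind the wrist. One dark closure at (350,398) looks tall and another is at (358,458). The top view shows closures at (333,302), (266,341) and (326,364), samples at (401,285) and (503,307), and the lever knob at about (447,322).

```bash
python3 - <<'E'
from h import *
import pickle
a,b=pickle.load(open('v.pkl','rb'))
g=b['img'].max(2); P=cloud(b)
m=((g<45)).astype(np.uint8)
m[:, :150]=0; 
n,l,st,ce=cv2.connectedComponentsWithStats(m)
for i in range(1,n):
    x,y,w,h,A=st[i]
    if 15<A<400 and 160<ce[i][1]<260 and 150<ce[i][0]<350:
        q=P[l==i]; print('comp',ce[i].round(1),w,h,A,'z90',np.percentile(q[:,2],[10,50,95]).round(3),'med',np.median(q,0).round(3),'onz',onz(b,*ce[i],0.01).round(3))
z=P[...,2]
for nm,u,v in [('sL',256.5,182.5),('sR',322,197),('knob',286,206)]:
    print(nm,dep(b,u,v).round(3))
cr=b['img'][150:260,150:350]; cv2.imwrite('pics/c1.png',cv2.resize(cr,(800,440),interpolation=cv2.INTER_CUBIC)[...,::-1])
cr=a['img'][190:320,190:320]; cv2.imwrite('pics/c2.png',cv2.resize(cr,(600,600),interpolation=cv2.INTER_CUBIC)[...,::-1])
E
```

```text
comp [153.3 172.6] 9 10 69 z90 [0.216 0.221 0.225] med [0.613 0.444 0.221] onz [0.665 0.5   0.01 ]
comp [285.6 176.9] 11 8 54 z90 [0.1   0.144 0.176] med [0.635 0.002 0.144] onz [ 0.666 -0.006  0.01 ]
comp [297.8 179.5] 11 9 62 z90 [0.1   0.144 0.18 ] med [ 0.627 -0.042  0.144] onz [ 0.658 -0.052  0.01 ]
comp [256.4 182.2] 8 9 56 z90 [0.098 0.106 0.125] med [0.618 0.104 0.106] onz [0.642 0.105 0.01 ]
comp [212.9 193.1] 8 8 47 z90 [0.014 0.022 0.04 ] med [0.59  0.265 0.022] onz [0.593 0.268 0.01 ]
comp [321.6 196.4] 9 8 56 z90 [0.099 0.103 0.108] med [ 0.578 -0.131  0.103] onz [ 0.596 -0.144  0.01 ]
comp [286.  203.4] 8 13 81 z90 [0.052 0.242 0.253] med [0.522 0.001 0.242] onz [ 0.564 -0.01   0.01 ]
comp [170.3 218.2] 9 8 53 z90 [0.012 0.017 0.024] med [0.491 0.419 0.017] onz [0.492 0.421 0.01 ]
comp [208.2 232.4] 8 8 47 z90 [0.012 0.018 0.023] med [0.444 0.276 0.018] onz [0.444 0.276 0.01 ]
sL [0.614 0.103 0.127]
sR [ 0.575 -0.131  0.106]
knob [0.513 0.004 0.25 ]
```

View pics/c1.png

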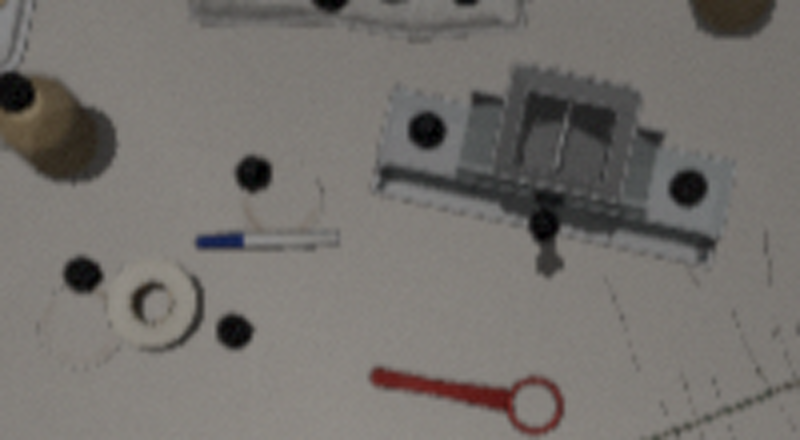

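View pics/c2.png

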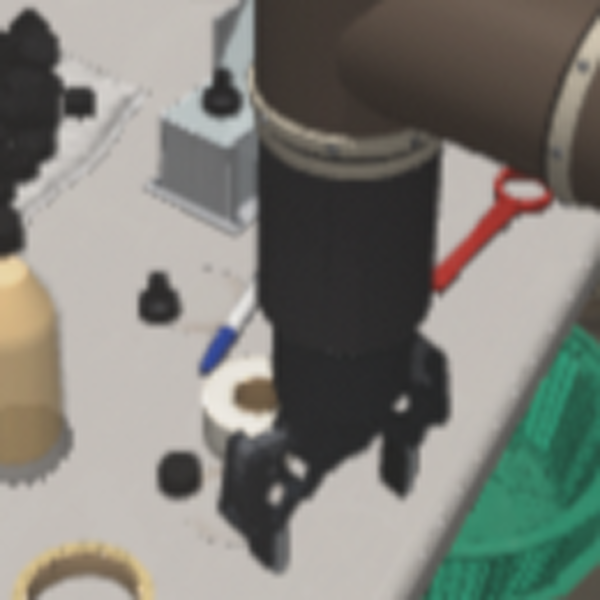

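The sample spout is on the left cover (top at 0.125) and the sample cap on the right (0.104). The loose closures are the spout at (0.59,0.265) and caps at (0.491,0.420) and (0.444,0.276). The lever is about upright, so the caps need lever left and the spout lever right. I'll do the caps first: lift, turn and shut the fingers.

```bash
python3 -m inch '[[[1,0,0,-0.007,0,0,6.7],[1,0,0,-0.007,0,0,6.7],[1,0,0,-0.007,0,0,6.7],[1,0,0,-0.007,0,0,6.7],[1,0,0,-0.007,0,0,6.7],[1,0,0,-0.007,0,0,6.7],[1,0,0,-0.007,0,0,6.7],[1,0,0,-0.007,0,0,6.7],[1,0,0,-0.007,0,0,6.7],[1,0,0,-0.007,0,0,6.7],[1,0,0,0,0,0,6.7]]]'
cat >> h.py <<'E'
def go(*t):
    s=status.observe();M=R.from_quat(s['orientation']).as_matrix()
    d=M.T@(np.array(t)-s['tcp_pos']);n=np.linalg.norm(d)/.0417
    print('t',round(s['clock'],2),'at',s['tcp_pos'].round(4),'yaw',np.degrees(np.arctan2(M[1,0],M[0,0])).round(1),'tilt',M[:,2].round(3),'d',d.round(4),'rows',n.round(1),'/n',(d/np.ceil(n)).round(4),'F',np.round(s['wrist_force'],1),'w',round(s['grip_width'],4),'q6',s['q'][5].round(2))
E
python3 -c "
from h import *
import pickle
go(.503,-.057,.30)
b=pickle.load(open('v.pkl','rb'))[1];P=cloud(b);z=P[...,2]
m=(abs(z-.208)<.006)&(P[...,1]>-.15)&(P[...,1]<.12)&(P[...,0]>.5)
q=P[m][:,:2].astype(np.float32);print(len(q),cv2.minAreaRect(q))
for n,u,v in [('roll',188.7,225.7)]: print(n,onz(b,u,v,.038).round(3))
"
```

```text
clock: 1.02
tcp_pos: [0.287, 0.6114, 0.3025]
orientation: [-0.648, 0.761, 0.0, 0.001]
wrist_force: [0.5, 1.0, 0.4]
grip_width: -0.0003
finger_force: 0.0
t 1.02 at [0.287  0.6114 0.3025] yaw -99.2 tilt [ 0.001  0.001 -1.   ] d [ 0.6254 -0.3197  0.0018] rows 16.8 /n [ 0.0368 -0.0188  0.0001] F [0.5 1.  0.4] w -0.0003 q6 -1.58
225 ((0.599114179611206, -0.013697296380996704), (0.11207140982151031, 0.10147567093372345), 79.21395111083984)
roll [0.463 0.345 0.038]
```

```bash
python3 -m inch '[[[1,0.0347,-0.0178,0,0,0,0],[1,0.0347,-0.0178,0,0,0,0],[1,0.0347,-0.0178,0,0,0,0],[1,0.0347,-0.0178,0,0,0,0],[1,0.0347,-0.0178,0,0,0,0],[1,0.0347,-0.0178,0,0,0,0],[1,0.0347,-0.0178,0,0,0,0],[1,0.0347,-0.0178,0,0,0,0],[1,0.0347,-0.0178,0,0,0,0],[1,0.0347,-0.0178,0,0,0,0],[1,0.0347,-0.0178,0,0,0,0],[1,0.0347,-0.0178,0,0,0,0],[1,0.0347,-0.0178,0,0,0,0],[1,0.0347,-0.0178,0,0,0,0],[1,0.0347,-0.0178,0,0,0,0],[1,0.0347,-0.0178,0,0,0,0],[1,0.0347,-0.0178,0,0,0,0],[1,0.0347,-0.0178,0,0,0,0],[1,0,0,0,0,0,0],[1,0,0,0,0,0,0]]]'
python3 -c "
from h import *
c=cap('wrist');save(c,'w1.png');go(.503,-.057,.215)
P=cloud(c);m=(c['img'].max(2)<50)&(P[...,2]>.2)&(P[...,2]<.27)&(c['z_map']>0)&(abs(P[...,0]-.513)<.05)
print(m.sum(),np.median(P[m],0),P[m].max(0))
"
```

```text
clock: 2.68
tcp_pos: [0.5073, -0.0575, 0.3005]
orientation: [-0.649, 0.761, 0.0, -0.001]
wrist_force: [0.1, 0.4, -0.5]
grip_width: 0.0002
finger_force: 0.0
t 2.73 at [ 0.5071 -0.0563  0.3007] yaw -99.0 tilt [-0.001 -0.    -1.   ] d [0.0013 0.0038 0.0857] rows 2.1 /n [0.0004 0.0013 0.0286] F [ 0.7  0.  -0.2] w -0.0 q6 -0.43
  return _methods._mean(a, axis=axis, dtype=dtype,
  ret = um.true_divide(
Traceback (most recent call last):
ValueError: zero-size array to reduction operation maximum which has no identity
```

View pics/w1.png

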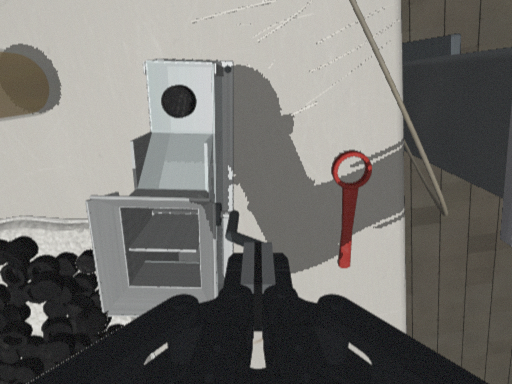

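The wrist view has the hopper at the left, the lever's crank at (235,235), and the shut fingertips at (258,255) clear on the knob's right side. I'll lower there, then push left while watching the force.

```bash
python3 -m inch '[[[1,0,0.001,0.028,0,0,0],[1,0,0.001,0.028,0,0,0],[1,0,0.001,0.029,0,0,0],[1,-0.01,0,0,0,0,0],[1,-0.01,0,0,0,0,0],[1,-0.01,0,0,0,0,0],[1,-0.01,0,0,0,0,0],[1,-0.01,0,0,0,0,0],[1,-0.01,0,0,0,0,0],[1,-0.01,0,0,0,0,0],[1,-0.01,0,0,0,0,0],[1,0,0,0,0,0,0]]]'
```

```text
clock: 3.73
tcp_pos: [0.5171, 0.0258, 0.2163]
orientation: [-0.651, 0.759, 0.0, 0.0]
wrist_force: [-0.9, 0.8, -0.7]
grip_width: 0.0002
finger_force: 0.0
```

```bash
python3 -m inch '[[[1,-0.004,0,0,0,0,0],[1,-0.004,0,0,0,0,0],[1,-0.004,0,0,0,0,0],[1,0,0,0,0,0,0]]]'; python3 -c "
from h import *
b=cap('top');a=cap('scene')
save(b,'t2.png')
P=cloud(b);m=(b['img'].max(2)<60)&(abs(P[...,2]-.235)<.02)&(abs(P[...,1])<.15)&(P[...,0]>.45)&(P[...,0]<.6)
print(m.sum(), P[m].min(0) if m.any() else 0,P[m].max(0) if m.any() else 0)
cv2.imwrite('pics/c3.png',cv2.resize(np.hstack([a['img'][150:250,180:310],b['img'][150:250,210:340]]),(780,300))[...,::-1])
go(.503,-.057,.215)"
```

```text
clock: 4.07
tcp_pos: [0.5184, 0.036, 0.2161]
orientation: [-0.65, 0.76, 0.0, -0.0]
wrist_force: [-1.0, -0.0, -0.2]
grip_width: 0.0002
finger_force: 0.3
1 [0.51111342 0.06084722 0.22727147] [0.51111342 0.06084722 0.22727147]
t 4.17 at [0.5186 0.036  0.2163] yaw -98.8 tilt [ 0.  0. -1.] d [0.0943 0.0011 0.0013] rows 2.3 /n [0.0314 0.0004 0.0004] F [ 0.2 -1.2 -0.5] w -0.0003 q6 -0.6
```

View pics/c3.png

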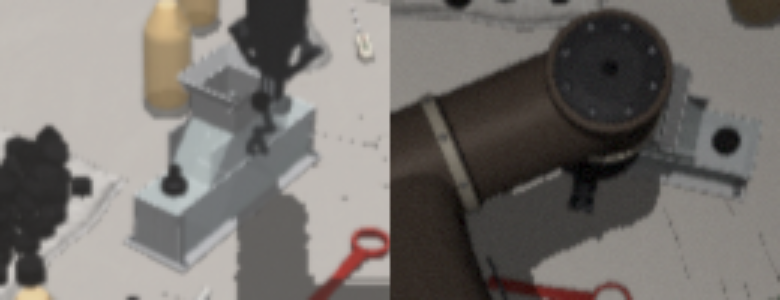

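The scene crop shows the knob at (262,100), ahead of the fingers and leaning left. I'll push on until the force rises at the stop.

```bash
python3 -m inch '[[[1,-0.003,0,0,0,0,0],[1,-0.002,0,0,0,0,0],[1,0,0,0,0,0,0]]]'; python3 -m inch '[[[1,-0.003,0,0,0,0,0],[1,-0.002,0,0,0,0,0],[1,0,0,0,0,0,0]]]'
```

```text
clock: 4.42
tcp_pos: [0.5185, 0.0369, 0.2163]
orientation: [-0.65, 0.76, -0.002, -0.003]
wrist_force: [2.4, -18.9, -0.4]
grip_width: -0.0
finger_force: 9.2
clock: 4.67
tcp_pos: [0.5184, 0.0375, 0.2163]
orientation: [-0.65, 0.76, -0.004, -0.007]
wrist_force: [4.4, -39.4, -0.9]
grip_width: 0.0002
finger_force: 18.5
```

The stop is reached (39 N). Now back off, rise and go to just short of cap b for a wrist look.

```bash
python3 -m inch '[[[1,0.02,0,0,0,0,0],[1,0.02,0,0,0,0,0],[1,0.015,0,0,0,0,0],[1,0,0,-0.035,0,0,0],[1,0,0,-0.035,0,0,0],[1,0,0,0,0,0,0]]]'; python3 -c "
from h import *
go(.450,.33,.28)"
```

```text
clock: 5.17
tcp_pos: [0.5149, -0.0089, 0.2934]
orientation: [-0.65, 0.76, -0.003, 0.004]
wrist_force: [1.8, 0.3, 1.2]
grip_width: 0.0001
finger_force: 0.0
t 5.17 at [ 0.5149 -0.0089  0.2934] yaw -98.9 tilt [ 0.011  0.001 -1.   ] d [-0.3248  0.1164  0.0131] rows 8.3 /n [-0.0361  0.0129  0.0015] F [1.8 0.3 1.2] w 0.0001 q6 -0.52
```

```bash
python3 -m inch '[[[-0.2,-0.0325,0.0116,0.001,0,0,0],[-0.2,-0.0325,0.0116,0.001,0,0,0],[-0.2,-0.0325,0.0116,0.001,0,0,0],[-0.2,-0.0325,0.0116,0.001,0,0,0],[-0.2,-0.0325,0.0116,0.001,0,0,0],[-0.2,-0.0325,0.0116,0.001,0,0,0],[-0.2,-0.0325,0.0116,0.001,0,0,0],[-0.2,-0.0325,0.0116,0.001,0,0,0],[-0.2,-0.0325,0.0116,0.001,0,0,0],[-0.2,-0.0325,0.0116,0.001,0,0,0],[-0.2,0,0,0.04,0,0,0],[-0.2,0,0,0.04,0,0,0],[-0.2,0,0,0,0,0,0],[-0.2,0,0,0,0,0,0]]]'; cat >> h.py <<'E'
def blobs(c,zlo,zhi,thr=60):
    P=cloud(c);m=((c['img'].max(2)<thr)&(c['z_map']>0)&(P[...,2]<zhi)&(P[...,2]>zlo)&(P[...,0]>.3)).astype(np.uint8)
    n,l,st,ce=cv2.connectedComponentsWithStats(m)
    for i in range(1,n):
        if st[i][4]>60:
            q=P[l==i];t=q[q[:,2]>np.percentile(q[:,2],90)-.004];(cx,r)=cv2.minEnclosingCircle(t[:,:2].astype(np.float32))
            print('blob',ce[i].round(),st[i][4],'top',np.percentile(q[:,2],90).round(4),'c',np.round(cx,4),'r',round(r,4),'ray',onz(c,*ce[i],.012).round(4))
E
python3 -c "
from h import *
c=cap('wrist');save(c,'w2.png');blobs(c,.006,.05);go(.444,.276,.05)
c=cap('scene');P=cloud(c);q=c['z_map']
save(c,'s2.png')
m=(c['img'].max(2)<60)&(P[...,2]>.21)&(P[...,2]<.25)&(P[...,0]>.45)&(P[...,0]<.58)&(abs(P[...,1])<.12)
print('knob',m.sum(),np.median(P[m],0),P[m].min(0),P[m].max(0))"
```

```text
clock: 6.33
tcp_pos: [0.4465, 0.3297, 0.1955]
orientation: [-0.651, 0.759, -0.001, -0.002]
wrist_force: [-0.2, 0.5, 1.3]
grip_width: 0.051
finger_force: 0.0
blob [252. 113.] 881 top 0.0196 c [0.4419 0.2774] r 0.016 ray [0.4422 0.2774 0.012 ]
blob [101. 128.] 1025 top 0.0381 c [0.5912 0.2684] r 0.0078 ray [0.5916 0.2684 0.012 ]
blob [231. 250.] 680 top 0.0193 c [0.49   0.4219] r 0.0159 ray [0.4898 0.4223 0.012 ]
t 6.38 at [0.4477 0.3307 0.1977] yaw -98.8 tilt [ 0.001 -0.    -1.   ] d [ 0.0546 -0.0046  0.1477] rows 3.8 /n [ 0.0136 -0.0011  0.0369] F [0.3 0.6 1.4] w 0.0514 q6 -1.14
knob 1 [0.5104103  0.05451481 0.22676761] [0.5104103  0.05451481 0.22676761] [0.5104103  0.05451481 0.22676761]
```

View pics/w2.png

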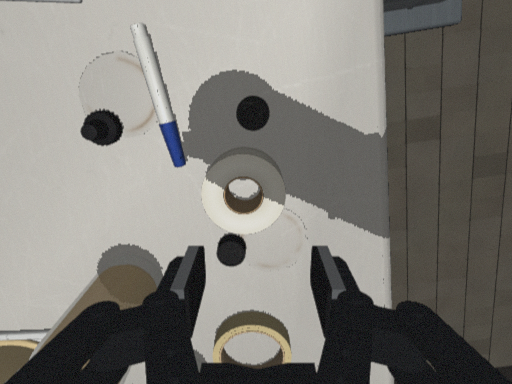

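The wrist view shows cap b at (252,113), the spout at (101,128) and cap a at (231,250), with heights 0.0196, 0.038 and 0.019 as they should be. The knob is still at its stop. Next I grasp cap b.

```bash
python3 -m inch '[[[-0.2,0.018,-0.001,0,0,0,0],[-0.2,0.018,-0.001,0,0,0,0],[-0.2,0.0175,-0.0005,0,0,0,0],[-0.2,0,0,0.04,0,0,0],[-0.2,0,0,0.04,0,0,0],[-0.2,0,0,0.04,0,0,0],[-0.2,0,0,0.038,0,0,0],[-0.2,0,0,0.020,0,0,0],[-0.2,0,0,0.01,0,0,0],[-0.2,0,0,0.006,0,0,0],[-0.2,0,0,0,0,0,0],[-0.2,0,0,0,0,0,0]]]'
```

```text
clock: 7.43
tcp_pos: [0.4421, 0.2778, 0.0038]
orientation: [-0.651, 0.759, 0.0, 0.001]
wrist_force: [-0.7, -0.0, 0.6]
grip_width: 0.0512
finger_force: 0.0
```

```bash
python3 -m inch '[[[-0.2,0,0,0.003,0,0,0],[1,0,0,0,0,0,0],[1,0,0,0,0,0,0],[1,0,0,0,0,0,0],[1,0,0,0,0,0,0],[1,0,0,0,0,0,0],[1,0,0,0,0,0,0]]]' && python3 -m inch '[[[1,0,0,-0.03,0,0,0],[1,0,0,-0.04,0,0,0],[1,0,0,-0.04,0,0,0],[1,0,0,-0.04,0,0,0],[1,0,0,-0.04,0,0,0],[1,0,0,-0.04,0,0,0],[1,0,0,-0.03,0,0,0],[1,0,0,0,0,0,0]]]'; python3 -c "
from h import *
go(.598,-.014,.26)
c=cap('scene');save(c,'s3.png');blobs(c,.2,.3)"
```

```text
clock: 8.02
tcp_pos: [0.4417, 0.2778, 0.0006]
orientation: [-0.651, 0.759, 0.0, 0.001]
wrist_force: [-1.3, -1.2, 7.1]
grip_width: 0.0312
finger_force: 59.0
clock: 8.68
tcp_pos: [0.4436, 0.2791, 0.2674]
orientation: [-0.651, 0.759, 0.0, 0.006]
wrist_force: [2.1, 0.6, 0.9]
grip_width: 0.0312
finger_force: 59.6
t 8.68 at [0.4436 0.2791 0.2674] yaw -98.8 tilt [ 0.009  0.008 -1.   ] d [ 0.2661 -0.1973  0.0064] rows 7.9 /n [ 0.0333 -0.0247  0.0008] F [2.1 0.6 0.9] w 0.0312 q6 -1.09
blob [260. 209.] 73 top 0.2882 c [0.4458 0.2852] r 0.0182 ray [ 0.5951 -0.0486  0.012 ]
blob [190. 240.] 70 top 0.2211 c [0.6104 0.45  ] r 0.0164 ray [0.749  0.2547 0.012 ]
blob [169. 272.] 76 top 0.2218 c [0.5866 0.6021] r 0.0134 ray [0.7178 0.4385 0.012 ]
```

```bash
python3 -m inch '[[[1,0.0296,-0.0219,0,0,0,0],[1,0.0296,-0.0219,0,0,0,0],[1,0.0296,-0.0219,0,0,0,0],[1,0.0296,-0.0219,0,0,0,0],[1,0.0296,-0.0219,0,0,0,0],[1,0.0296,-0.0219,0,0,0,0],[1,0.0296,-0.0219,0,0,0,0],[1,0.0296,-0.0219,0,0,0,0],[1,0.0296,-0.0219,0,0,0,0],[1,0,0,0,0,0,0],[1,0,0,0,0,0,0]]]'; python3 -c "
from h import *
go(.598,-.014,.219)"
```

```text
clock: 9.65
tcp_pos: [0.5949, -0.0183, 0.258]
orientation: [-0.649, 0.761, 0.001, -0.001]
wrist_force: [0.4, 0.1, -1.1]
grip_width: 0.0312
finger_force: 59.6
t 9.65 at [ 0.5949 -0.0183  0.258 ] yaw -99.0 tilt [-0.002 -0.    -1.   ] d [-0.0047 -0.0025  0.039 ] rows 0.9 /n [-0.0047 -0.0025  0.039 ] F [ 0.4  0.1 -1.1] w 0.0312 q6 -0.45
```

```bash
python3 -m inch '[[[1,-0.0045,-0.0025,0.02,0,0,0],[1,0,0,0.018,0,0,0],[1,0,0,0,0,0,0],[1,0,0,0,0,0,0],[-0.2,0,0,0,0,0,0],[-0.2,0,0,0,0,0,0],[-0.2,0,0,0,0,0,0],[-0.2,0,0,0,0,0,0],[-0.2,0,0,-0.03,0,0,0],[-0.2,0,0,-0.03,0,0,0],[-0.2,0,0,0,0,0,0]]]'; python3 -c "
from h import *
go(.498,.472,.27)"
```

```text
clock: 10.57
tcp_pos: [0.6009, -0.0124, 0.2881]
orientation: [-0.651, 0.759, -0.003, 0.004]
wrist_force: [0.8, 0.2, 2.0]
grip_width: 0.0511
finger_force: 0.0
t 10.57 at [ 0.6009 -0.0124  0.2881] yaw -98.8 tilt [ 0.009  0.    -1.   ] d [-0.463   0.176   0.0173] rows 11.9 /n [-0.0386  0.0147  0.0014] F [0.8 0.2 2. ] w 0.0511 q6 -0.46
```

```bash
python3 -m inch '[[[-0.2,-0.0317,0.01355,0,0,0,0],[-0.2,-0.0317,0.01355,0,0,0,0],[-0.2,-0.0317,0.01355,0,0,0,0],[-0.2,-0.0317,0.01355,0,0,0,0],[-0.2,-0.0317,0.01355,0,0,0,0],[-0.2,-0.0317,0.01355,0,0,0,0],[-0.2,-0.0317,0.01355,0,0,0,0],[-0.2,-0.0317,0.01355,0,0,0,0],[-0.2,-0.0317,0.01355,0,0,0,0],[-0.2,-0.0317,0.01355,0,0,0,0],[-0.2,-0.0317,0.01355,0,0,0,0],[-0.2,-0.0317,0.01355,0,0,0,0],[-0.2,-0.0317,0.01355,0,0,0,0],[-0.2,0,0,0,0,0,0],[-0.2,0,0,0,0,0,0]]]'; python3 -c "
from h import *
go(.490,.422,.001)
c=cap('top');P=cloud(c)
save(c,'t4.png')
m=(c['img'].max(2)<60)&(abs(P[...,2]-.235)<.02)&(abs(P[...,1])<.15)&(P[...,0]>.45)&(P[...,0]<.58)
print('knob',m.sum(),np.median(P[m],0))
blobs(c,.006,.05)
cr=c['img'][150:260,150:350]; cv2.imwrite('pics/c4.png',cv2.resize(cr,(800,440),interpolation=cv2.INTER_CUBIC)[...,::-1])"
```

```text
clock: 11.82
tcp_pos: [0.4867, 0.4238, 0.2809]
orientation: [-0.651, 0.759, -0.0, -0.0]
wrist_force: [0.7, -0.7, -0.6]
grip_width: 0.0511
finger_force: 0.0
t 11.82 at [0.4867 0.4238 0.2809] yaw -98.7 tilt [-0. -0. -1.] d [ 0.0011 -0.0036  0.2799] rows 6.7 /n [ 0.0002 -0.0005  0.04  ] F [ 0.7 -0.7 -0.6] w 0.0511 q6 -1.17
knob 43 [0.52235901 0.05848929 0.23615495]
blob [63. 48.] 391 top 0.0468 c [1.1639 0.9013] r 0.0502 ray [1.1703 0.9107 0.012 ]
blob [244. 102.] 3823 top 0.0425 c [0.8734 0.1575] r 0.1345 ray [0.9668 0.1651 0.012 ]
blob [31. 79.] 734 top 0.0332 c [1.0532 0.9997] r 0.0579 ray [1.0298 1.019  0.012 ]
blob [412.  97.] 80 top 0.0474 c [ 1.0114 -0.4966] r 0.0318 ray [ 1.0127 -0.5021  0.012 ]
blob [ 38. 135.] 227 top 0.0472 c [0.7932 0.9701] r 0.0738 ray [0.7955 0.9579 0.012 ]
blob [145. 146.] 76 top 0.0478 c [0.7715 0.5465] r 0.0574 ray [0.7675 0.5386 0.012 ]
blob [ 15. 244.] 82 top 0.0306 c [0.374  0.9862] r 0.0328 ray [0.3771 0.9825 0.012 ]
```

View pics/c4.png

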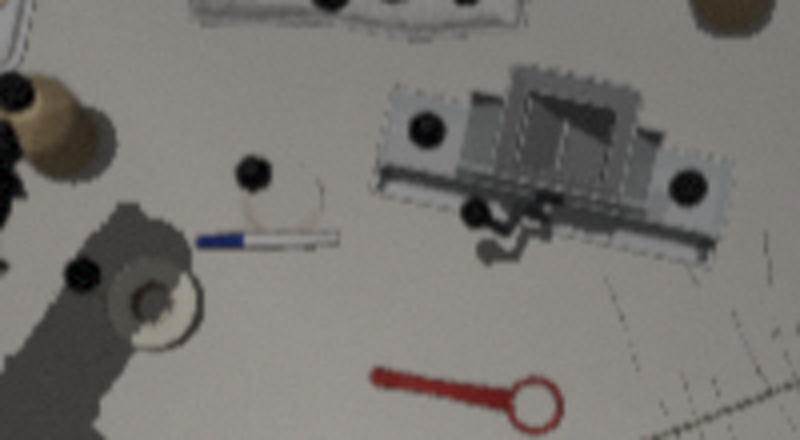

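The lever knob at (475,212) leans fully left, the hopper is empty and the cap has gone down the chute. Next I grasp cap a.

```bash
python3 -m inch '[[[-0.2,0.001,-0.0036,0.04,0,0,0],[-0.2,0,0,0.04,0,0,0],[-0.2,0,0,0.04,0,0,0],[-0.2,0,0,0.04,0,0,0],[-0.2,0,0,0.04,0,0,0],[-0.2,0,0,0.04,0,0,0],[-0.2,0,0,0.02,0,0,0],[-0.2,0,0,0.014,0,0,0],[-0.2,0,0,0.005,0,0,0],[-0.2,0,0,0,0,0,0],[-0.2,0,0,0,0,0,0],[1,0,0,0,0,0,0],[1,0,0,0,0,0,0],[1,0,0,0,0,0,0],[1,0,0,0,0,0,0],[1,0,0,0,0,0,0],[1,0,0,0,0,0,0]]]' && python3 -m inch '[[[1,0,0,-0.03,0,0,0],[1,0,0,-0.04,0,0,0],[1,0,0,-0.04,0,0,0],[1,0,0,-0.04,0,0,0],[1,0,0,-0.04,0,0,0],[1,0,0,-0.04,0,0,0],[1,0,0,-0.03,0,0,0],[1,0,0,0,0,0,0],[1,0,0,0,0,0,0]]]'; python3 -c "
from h import *
go(.598,-.014,.26)"
```

```text
clock: 13.28
tcp_pos: [0.4918, 0.4214, 0.0045]
orientation: [-0.651, 0.759, 0.0, 0.002]
wrist_force: [0.4, -1.5, 6.3]
grip_width: 0.0306
finger_force: 59.3
clock: 14.03
tcp_pos: [0.4914, 0.4212, 0.2661]
orientation: [-0.651, 0.759, 0.001, 0.003]
wrist_force: [-1.1, 0.5, -0.9]
grip_width: 0.0309
finger_force: 59.4
t 14.03 at [0.4914 0.4212 0.2661] yaw -98.8 tilt [ 0.003  0.005 -1.   ] d [ 0.4137 -0.1722  0.0041] rows 10.7 /n [ 0.0376 -0.0157  0.0004] F [-1.1  0.5 -0.9] w 0.0309 q6 -1.16
```

```bash
python3 -m inch '[[[1,0.0318,-0.01325,0,0,0,0],[1,0.0318,-0.01325,0,0,0,0],[1,0.0318,-0.01325,0,0,0,0],[1,0.0318,-0.01325,0,0,0,0],[1,0.0318,-0.01325,0,0,0,0],[1,0.0318,-0.01325,0,0,0,0],[1,0.0318,-0.01325,0,0,0,0],[1,0.0318,-0.01325,0,0,0,0],[1,0.0318,-0.01325,0,0,0,0],[1,0.0318,-0.01325,0,0,0,0],[1,0.0318,-0.01325,0,0,0,0],[1,0.0318,-0.01325,0,0,0,0],[1,0.0318,-0.01325,0,0,0,0],[1,0,0,0,0,0,0],[1,0,0,0,0,0,0],[1,0,0,0,0,0,0]]]'; python3 -c "
from h import *
go(.598,-.014,.219)"
```

```text
clock: 15.37
tcp_pos: [0.597, -0.0147, 0.2615]
orientation: [-0.65, 0.76, 0.0, -0.0]
wrist_force: [-0.8, -0.9, 0.1]
grip_width: 0.0306
finger_force: 59.4
t 15.37 at [ 0.597  -0.0147  0.2615] yaw -98.9 tilt [-0.001  0.    -1.   ] d [-0.0008 -0.0009  0.0425] rows 1.0 /n [-0.0004 -0.0005  0.0213] F [-0.8 -0.9  0.1] w 0.0306 q6 -0.46
```

```bash
python3 -m inch '[[[1,-0.001,-0.001,0.022,0,0,0],[1,0,0,0.02,0,0,0],[1,0,0,0,0,0,0],[1,0,0,0,0,0,0],[-0.2,0,0,0,0,0,0],[-0.2,0,0,0,0,0,0],[-0.2,0,0,0,0,0,0],[-0.2,0,0,0,0,0,0],[-0.2,0,0,-0.035,0,0,0],[-0.2,0,0,-0.035,0,0,0],[-0.2,0,0,0,0,0,0]]]' && python3 -m inch '[[[1,-0.0292,0.022,0,0,0,0],[1,-0.0292,0.022,0,0,0,0],[1,-0.0292,0.022,0,0,0,0],[1,-0.0292,0.022,0,0,0,0],[1,0,0,0,0,0,0],[1,0,0,0,0,0,0]]]'; python3 -c "
from h import *
go(.529,.115,.216)
c=cap('wrist')
P=cloud(c);z=P[...,2]
m=(c['img'].max(2)<60)&(c['z_map']>0)&(abs(z-.23)<.02)&(abs(P[...,1]-.05)<.06)&(abs(P[...,0]-.52)<.04)
print('knob',m.sum(),np.median(P[m],0) if m.any() else 0)
m=(abs(P[...,0]-.6)<.06)&(abs(P[...,1]+.014)<.05)&(z<.2)&(z>.0)
print('hopper inside',m.sum(),(c['img'][m].max(1)<45).sum())"
```

```text
clock: 16.28
tcp_pos: [0.6018, -0.0139, 0.2983]
orientation: [-0.651, 0.759, -0.003, 0.004]
wrist_force: [0.4, -0.6, 1.1]
grip_width: 0.0515
finger_force: 0.0
clock: 16.78
tcp_pos: [0.5292, 0.1169, 0.2912]
orientation: [-0.652, 0.758, -0.0, 0.001]
wrist_force: [0.6, -0.9, 0.0]
grip_width: 0.0001
finger_force: 0.0
t 16.78 at [0.5292 0.1169 0.2912] yaw -98.7 tilt [ 0.002  0.001 -1.   ] d [ 0.002  -0.      0.0752] rows 1.8 /n [ 0.001  -0.      0.0376] F [ 0.6 -0.9  0. ] w 0.0001 q6 -0.73
knob 1388 [0.52226276 0.05913968 0.23632967]
hopper inside 15116 129
```

```bash
python3 -m inch '[[[1,0,0,0.038,0,0,0],[1,0,0,0.037,0,0,0],[1,0,0,0,0,0,0],[1,0.014,0,0,0,0,0],[1,0.014,0,0,0,0,0],[1,0.014,0,0,0,0,0],[1,0.014,0,0,0,0,0],[1,0.014,0,0,0,0,0],[1,0.014,0,0,0,0,0],[1,0.014,0,0,0,0,0],[1,0.014,0,0,0,0,0],[1,0.014,0,0,0,0,0],[1,0.014,0,0,0,0,0],[1,0.01,0,0,0,0,0],[1,0,0,0,0,0,0]]]' && python3 -m inch '[[[1,0.004,0,0,0,0,0],[1,0.003,0,0,0,0,0],[1,0,0,0,0,0,0]]]'
```

```text
clock: 18.08
tcp_pos: [0.5064, -0.0329, 0.2151]
orientation: [-0.65, 0.76, 0.001, 0.001]
wrist_force: [-1.2, 5.3, -1.6]
grip_width: -0.0
finger_force: 3.0
clock: 18.33
tcp_pos: [0.5065, -0.034, 0.215]
orientation: [-0.65, 0.76, 0.003, 0.005]
wrist_force: [-4.5, 35.4, 2.2]
grip_width: 0.0003
finger_force: 16.9
```

```bash
python3 -m inch '[[[1,-0.02,0,0,0,0,0],[1,-0.02,0,0,0,0,0],[1,-0.015,0,0,0,0,0],[1,0,0,-0.035,0,0,0],[1,0,0,-0.035,0,0,0],[-0.2,0,0,0,0,0,-7],[-0.2,0,0,0,0,0,-7],[-0.2,0,0,0,0,0,-7],[-0.2,0,0,0,0,0,-7],[-0.2,0,0,0,0,0,-7],[-0.2,0,0,0,0,0,-7],[-0.2,0,0,0,0,0,-7],[-0.2,0,0,0,0,0,-7],[-0.2,0,0,0,0,0,-7],[-0.2,0,0,0,0,0,-7],[-0.2,0,0,0,0,0,-7],[-0.2,0,0,0,0,0,-7],[-0.2,0,0,0,0,0,0]]]'; python3 -c "
from h import *
go(.591,.268,.28)
c=cap('wrist')
P=cloud(c);z=P[...,2]
blobs(c,.006,.05)
c=cap('top');P=cloud(c);z=P[...,2]
m=(c['img'].max(2)<60)&(c['z_map']>0)&(abs(z-.235)<.02)&(abs(P[...,1])<.12)&(abs(P[...,0]-.51)<.04)
print('knob',m.sum(),np.median(P[m],0) if m.any() else 0)"
```

```text
clock: 19.83
tcp_pos: [0.5137, 0.0137, 0.2851]
orientation: [0.992, -0.126, -0.0, 0.0]
wrist_force: [-0.4, -0.9, 0.2]
grip_width: 0.0515
finger_force: 0.0
t 19.83 at [0.5137 0.0137 0.2851] yaw -14.5 tilt [-0.001 -0.001 -1.   ] d [ 0.011  -0.2655  0.0049] rows 6.4 /n [ 0.0016 -0.0379  0.0007] F [-0.4 -0.9  0.2] w 0.0515 q6 0.91
blob [ 49. 138.] 662 top 0.0382 c [0.5926 0.2681] r 0.0077 ray [0.5927 0.2691 0.012 ]
knob 39 [ 0.49811087 -0.05458045  0.23581334]
```

```bash
python3 -m inch '[[[-0.2,0.0015,-0.0332,0,0,0,0],[-0.2,0.0015,-0.0332,0,0,0,0],[-0.2,0.0015,-0.0332,0,0,0,0],[-0.2,0.0015,-0.0332,0,0,0,0],[-0.2,0.0015,-0.0332,0,0,0,0],[-0.2,0.0015,-0.0332,0,0,0,0],[-0.2,0.0015,-0.0332,0,0,0,0],[-0.2,0.0015,-0.0332,0,0,0,0],[-0.2,0,0,0.04,0,0,0],[-0.2,0,0,0.04,0,0,0],[-0.2,0,0,0.04,0,0,0],[-0.2,0,0,0,0,0,0],[-0.2,0,0,0,0,0,0]]]'; python3 -c "
from h import *
go(.592,.268,.001)"
```

```text
clock: 21.02
tcp_pos: [0.5929, 0.2671, 0.1638]
orientation: [0.991, -0.13, -0.002, 0.002]
wrist_force: [0.7, -0.2, 1.8]
grip_width: 0.0511
finger_force: 0.0
t 21.02 at [0.5929 0.2671 0.1638] yaw -15.0 tilt [-0.004 -0.004 -1.   ] d [-0.0007 -0.0014  0.1628] rows 3.9 /n [-0.0002 -0.0003  0.0407] F [ 0.7 -0.2  1.8] w 0.0511 q6 0.59
```

```bash
python3 -m inch '[[[-0.2,-0.0005,-0.001,0.04,0,0,0],[-0.2,0,0,0.04,0,0,0],[-0.2,0,0,0.04,0,0,0],[-0.2,0,0,0.025,0,0,0],[-0.2,0,0,0.012,0,0,0],[-0.2,0,0,0.005,0,0,0],[-0.2,0,0,0,0,0,0],[-0.2,0,0,0,0,0,0],[1,0,0,0,0,0,0],[1,0,0,0,0,0,0],[1,0,0,0,0,0,0],[1,0,0,0,0,0,0],[1,0,0,0,0,0,0],[1,0,0,0,0,0,0]]]' && python3 -m inch '[[[1,0,0,-0.03,0,0,0],[1,0,0,-0.04,0,0,0],[1,0,0,-0.04,0,0,0],[1,0,0,-0.04,0,0,0],[1,0,0,-0.04,0,0,0],[1,0,0,-0.04,0,0,0],[1,0,0,-0.03,0,0,0],[1,0,0,0,0,0,0],[1,0,0,0,0,0,0]]]'; python3 -c "
from h import *
go(.598,-.014,.26)"
```

```text
clock: 22.18
tcp_pos: [0.5947, 0.2703, 0.0061]
orientation: [0.992, -0.129, 0.001, -0.001]
wrist_force: [-0.9, -0.5, 8.1]
grip_width: 0.0301
finger_force: 58.7
clock: 22.93
tcp_pos: [0.5942, 0.2698, 0.2676]
orientation: [0.992, -0.129, 0.002, -0.002]
wrist_force: [-0.2, 0.3, -1.2]
grip_width: 0.03
finger_force: 59.6
t 22.93 at [0.5942 0.2698 0.2676] yaw -14.8 tilt [ 0.005  0.004 -1.   ] d [0.0764 0.2734 0.0064] rows 6.8 /n [0.0109 0.0391 0.0009] F [-0.2  0.3 -1.2] w 0.03 q6 0.59
```

```bash
python3 -m inch '[[[1,0.0085,0.0304,0,0,0,0],[1,0.0085,0.0304,0,0,0,0],[1,0.0085,0.0304,0,0,0,0],[1,0.0085,0.0304,0,0,0,0],[1,0.0085,0.0304,0,0,0,0],[1,0.0085,0.0304,0,0,0,0],[1,0.0085,0.0304,0,0,0,0],[1,0.0085,0.0304,0,0,0,0],[1,0.0085,0.0304,0,0,0,0],[1,0,0,0,0,0,0],[1,0,0,0,0,0,0],[1,0,0,0,0,0,0]]]'; python3 -c "
from h import *
go(.598,-.014,.219)
c=cap('scene');save(c,'s5.png');cv2.imwrite('pics/c5.png',cv2.resize(c['img'][140:260,190:320],(650,600))[...,::-1])"
```

```text
clock: 23.93
tcp_pos: [0.5969, -0.0149, 0.2629]
orientation: [0.992, -0.13, -0.0, 0.0]
wrist_force: [-0.3, -0.6, 0.5]
grip_width: 0.0298
finger_force: 59.6
t 23.93 at [ 0.5969 -0.0149  0.2629] yaw -14.9 tilt [-0.001  0.    -1.   ] d [ 0.0009 -0.0012  0.0439] rows 1.1 /n [ 0.0004 -0.0006  0.0219] F [-0.3 -0.6  0.5] w 0.0298 q6 1.01
```

View pics/c5.png

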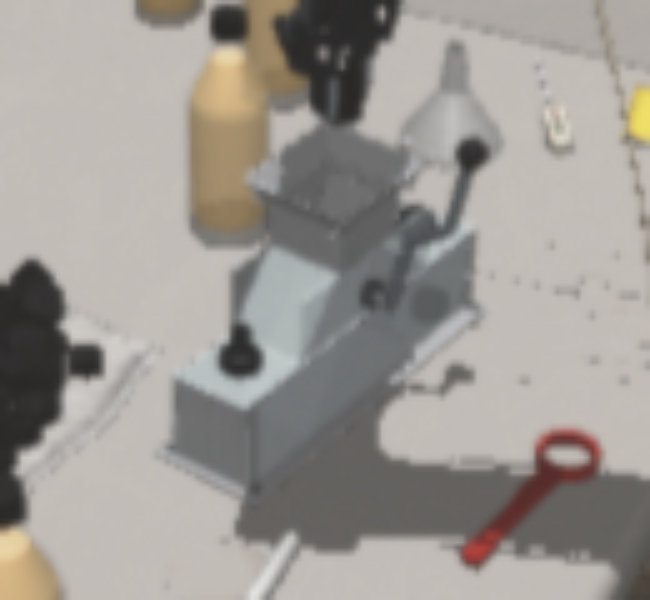

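The spout is over the hopper, held upright, and the knob at (470,152) leans right. A dark shape shows through the right bin at (430,300), which would be a cap. Now the drop.

```bash
python3 -m inch '[[[1,0.001,-0.001,0.022,0,0,0],[1,0,0,0.02,0,0,0],[1,0,0,0,0,0,0],[1,0,0,0,0,0,0],[-0.2,0,0,0,0,0,0],[-0.2,0,0,0,0,0,0],[-0.2,0,0,0,0,0,0],[-0.2,0,0,0,0,0,0],[-0.2,0,0,-0.035,0,0,0],[-0.2,0,0,-0.035,0,0,0],[-0.2,0,0,-0.035,0,0,0],[-0.2,0,0,-0.035,0,0,0],[-0.2,0,-0.035,0,0,0,0],[-0.2,0,-0.035,0,0,0,0],[-0.2,0,-0.035,0,0,0,0],[-0.2,0,-0.035,0,0,0,0],[-0.2,0,-0.035,0,0,0,0],[-0.2,0,0,0,0,0,0],[-0.2,0,0,0,0,0,0],[-0.2,0,0,0,0,0,0]]]'; python3 -c "
from h import *
go(.598,-.014,.219)
c=cap('scene');w=cap('wrist')
x=cv2.resize(c['img'][140:260,190:320],(390,360));y=cv2.resize(w['img'],(400,300));y=np.vstack([y,0*y[:60]])
cv2.imwrite('pics/c6.png',np.hstack([x,y])[...,::-1])"
```

```text
clock: 25.65
tcp_pos: [0.6433, 0.1551, 0.3614]
orientation: [0.992, -0.129, 0.0, 0.0]
wrist_force: [-0.7, 0.0, 0.1]
grip_width: 0.0513
finger_force: 0.0
t 25.65 at [0.6433 0.1551 0.3614] yaw -14.8 tilt [-0. -0. -1.] d [-0.0005  0.175   0.1424] rows 5.4 /n [-0.0001  0.0292  0.0237] F [-0.7  0.   0.1] w 0.0513 q6 0.78
```

View pics/c6.png

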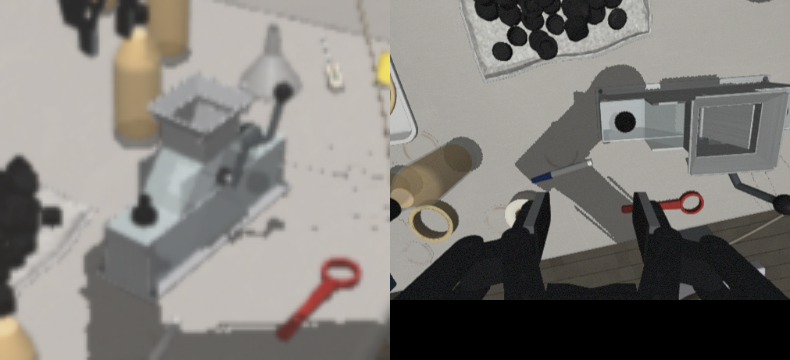

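The hopper is clear in both views: (200,110) in the scene crop and (725,130) in the wrist view. I have used all my pictures, so I'll check numerically where the closures lie inside, by before/after difference.

```bash
python3 -c "
from h import *
import pickle
a0,b0=pickle.load(open('v.pkl','rb'));b=cap('top');w=cap('wrist');a=cap('scene')
yaw=-.161;ax=np.array([np.cos(yaw),np.sin(yaw)]);ay=np.array([-np.sin(yaw),np.cos(yaw)])
def grid(c,z=.0855):
    M=np.linalg.inv(c['T']);out=[]
    for x in np.arange(.04,-.045,-.01):
        r=[]
        for y in np.arange(.16,-.165,-.01):
            p=np.append(np.array([.598,-.014])+x*ax+y*ay,z);k=c['mtx']@(M[:3,:3]@p+M[:3,3]);u,v=(k[:2]/k[2]).round().astype(int)
            r.append(int(c['img'][v,u].mean()) if 0<=u<512 and 0<=v<384 else -1)
        out.append(r)
    return np.array(out)
np.set_printoptions(linewidth=250)
for n,c in [('top diff',grid(b)-grid(b0)),('wrist',grid(w))]: print(n);print(c)
P0=cloud(b0);P=cloud(b);print('depthdiff',np.abs(P-P0)[185:205,245:260,2].max())
for n,y0,x0 in [('a',0,0)]:
    M=np.linalg.inv(a['T'])
    for y in (.12,-.12):
        r=[]
        for z in np.arange(.08,0,-.01):
            q=[]
            for dy in np.arange(.04,-.045,-.01):
                p=np.append(np.array([.598,-.014])-.05*ax+(y+dy)*ay,z);k=a['mtx']@(M[:3,:3]@p+M[:3,3]);u,v=(k[:2]/k[2]).round().astype(int);q.append(int(a['img'][v,u].mean()))
            r.append(q)
        print('front',y);print(np.array(r))
"
```

```text
top diff
[[-10  -7  -6 -24  -7 -35 -11 -36   9   9  10  10  11   9   8  10 -17  28  35  43  22  12   9   7   6  16  20  19  17  21  20  15  19]
 [-27  19  16  17  20  22  17  17  13  11  12  11  13  11   8  11  16   4   5  20  57  10  14   9  17  20  20  23  15  15  17  19  18]
 [-44  17  15   9  -7  15  19  16  13  15  13  11  15  12  12  11  -2   5   5   2  10  11   9  11  10  15  13  19  13  16  18  17  18]
 [-26  15  16  -6 -14  -4  19  18  14  16  14  12  16  16  11  19  16   1   0   2  29  12  14   9  11   0   0  -2   4   6  18  16  19]
 [-38  15  20   3  -3   2  15  21  17  14  15  10   9  14  15  14   7   8  -4   5  13  13  13  15  -5   1  -1   5  -3  10  17  15  17]
 [ -3  17  20   3   4  11  16  16  13  17  15  12  14  13  16  12  22  14   7   8  32  16  15  12   9   5  18   2  -1   5  17  18  18]
 [-27  18  17   2   2  12  15  18  16  16  10  14  14  16  13  13  10  11  11  11  14  10  11  13  16  17  15  -1   2   6  19  20  17]
 [-19   3  14  -8   5  -1   4  12   8  11  12  14  10  16   8   9   3   6  10   7  12  11  10   6  11  16   4   1  -1   6  17  14  21]
 [-44   6  
[... 1323 characters left out ...]
2 120 119 121 155  -1]]
depthdiff 1.580947156200582
front 0.12
[[107 117 117 116 117 117 117 117 117]
 [ 93 109 117 117 117 117 116 117 117]
 [ 92  92 113 116 116 117 117 117 116]
 [ 94  93  94 112 116 116 116 116 116]
 [109 114  96 110 113 117 117 116 114]
 [127 166 125 147 145 128 130 146 145]
 [126 189 180 187 186 184 179 185 185]
 [114 166 184 172 177 183 184 172 174]]
front -0.12
[[114 115 115 115 114 118 121 186 188]
 [104 114 115 116 114 108 121 186 188]
 [ 93  96 112 114 118 114 128 174 188]
 [ 93  92 105 114 113 129 133 173 188]
 [ 92  94  97 111 112 109 140 182 186]
 [118  94 104 113 112 113 144 183 188]
 [174 146 164 159 148 134 127 182 188]
 [185 186 188 189 188 188 162 135 180]]
```

```bash
python3 -c "
from bench import order
print(order.finish_job())"
```

```text
the job is handed in; nothing more can be done
None
```

I fed both caps (lever left, right bin) and the spout (lever right, left bin) through the hopper and handed the job in at about 26 s; the hopper looked empty afterwards, but I couldn't see the closures inside the bins and no verdict came back.

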